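# Zero the swivel ring of a key vise and lock it

### The arm

A 6-joint arm with a two-finger parallel gripper is mounted at the origin on the work surface. World frame = base frame: x ahead of the robot, y to its left, z up, the work surface at z = 0. Lengths are in mm, angles in rad, forces in N, time in s.
With the tool pointing down it reaches from about 350 to 975 mm from the base axis. Payload 7.1 kg.
Tool frame: the origin (TCP) lies at the very end of the fingers, on their centre line; the grasp point (between the pads) lies tcp_to_grasp behind it (tcp_to_grasp is the distance from the TCP to the grasp point, in mm); z points along the fingers, x is the direction in which the jaws open and shut, and the axes are right-handed (so a half turn about z gives the same grasp; the last joint's range is limited). The gripper opens to 88 mm and grips with 3 to 60 N. Pads are 20 mm wide; open, the fingers measure 115 mm over their backs; the gripper's body (75 mm by 178 mm) begins 61 mm behind the grasp point.
Start: joints at [-1.246, 0.423, 1.63, -0, 1.089, -0.019], TCP at [210.684, -588.402, 222.675] pointing down, gripper open.
Joint ranges: [-3, 3], [-0.9, 2.11], [0.09, 2.58], [-1.31, 4.45], [0.11, 2.69], [-2.54, 2.54]. Speed limits (rad/s): [2.39, 2.39, 3.01, 3.14, 3.14, 3.14].

### API

Orientations are given as a rotation vector (axis times angle).
In Python, from workcell import get_obs, get_image, close_job, recognise, mark_of, tcp_to_grasp gives the robot as it stands. The module is installed in compiled form; this text tells all that it offers.
- The arm moves only by the tool move_arm, never from a script. Its argument "motion" is a list of rows, each a list of 7 numbers: the shift along the world's x, y, z in mm, then the turn, a rotation vector about the world's x, y, z in rad, then the finger opening in mm, from 0 to 87.8. A call has 1 to 5 rows; each row is the pose to reach, as a shift and turn from the pose commanded when the call began; what a row does not reach only later rows make up. A row lasts 1/12 s, in which the tool goes at most 41.7 mm and 7.16 degrees, less where a joint would pass 70% of its speed; a pose out of reach is approached as far as the arm can. A call with a gripper value outside its range is refused whole. The fingers move at their own pace and stop on an object; the grip force is fixed at half the most. Time passes only in rows, so rows that repeat a pose let the fingers close. It gives the time, the measured TCP pose, the force and the opening at its end, in the units of the state.
- get_obs(): the state, without advancing time (a new reading comes with each control period).
- get_image(name): name is "side" or "top"; returns a dict with "color" (400x640x3 uint8, red, green, blue), "mtx" (3x3 intrinsics, pixels), "camera_from_world" (4x4, takes a point from world to camera coordinates). Camera axes: x right, y up, looking along -z (the intrinsics and any distortion apply to the point x, -y, -z); pixel columns grow to the right and rows downward; lengths in mm; the calibration is good to about 2 mm. A picture is of the moment at which its call begins. There is no depth.
- close_job(): hands the job in, once; it reports no verdict.
Trained networks look in a picture, given as the dict that the camera call returned (one of the last four; its "shot" number tells which), for a name from the list of things; names that differ only in an ending like _2 or _b are one class to them, and where a whole thing is asked for, a point or a joint stands for the part that bears it (a point fixed in the world has none). Each returns a list of dicts, best first, with "p" (0 to 1); they miss things now and then, are a little off and sometimes report something else, mostly with a low value. They report only what shows in the picture. A call takes as long as a camera call.
- recognise(picture, label): "bbox" ([centre column, centre row, width, height] in pixels, round what is visible of it).
- mark_of(picture, label): "location" ([row, column] in pixels: a listed point, or the origin of a listed thing).
The state is a dict: "t": time; "qpos": joint angles; "qvel": joint speeds; "joint_torque": joint torques, N m; "ee_pos": TCP position; "orientation": TCP orientation; "ft_force": force on the tool from outside, world axes, zero at the start; "moment": the same for the moment, N m; "width": finger opening in mm.
Only numpy, scipy, OpenCV 4.12 (cv2) and the standard library are available. Lean on these libraries where they do the work, as an engineer would, in place of code of your own. Each camera call takes 0.05 s, during which the arm holds its last target. There are 200 camera calls.

### The job

On the swivel key vise, push the upright lever post round with the fingertips until the ring's pointer rests in line with the one long mark on the scale disc. Then push the locking tab all the way in towards the ring, leaving the pointer on the mark. Only push, gently: pinch and lift nothing, and leave the padlock, the tin and the lock cylinder standing where they are.

Things in the scene. Friction and masses are not known exactly. Their poses are not given: they have to be found in the camera images.
- vise: Grey cast base bolted to the bench, 200 x 200 mm and 30 mm high, with four small bolted ears. Origin on the bench under the ring's vertical turning axis; z up; its own x axis points from the locking tab across the ring axis, so the tab is on its -x side. A grey bracket carrying the tab stands on the -x side, up to 142 mm from the axis and 52 mm high, 50 mm wide. Origin and yaw vary.
- scale: Fixed pale metal scale disc, radius 112 mm, its flat top 36 mm above the bench. Origin on the ring's turning axis, 30 mm above the bench. Its own x axis points from the turning axis along the one long black mark (46 mm long, 6 mm wide, from 65 to 111 mm radius); the other marks, every 10 degrees for 90 degrees on both sides of it, are short (14 mm long, 2.5 mm wide). How the disc is turned on the vise varies; the long mark lies -0.2 to 0.9 rad from the vise's x axis.
- ring_angle (a joint): Angle (rad) of the steel ring about the vertical axis, counter-clockwise positive from above, zero when the pointer lies along the vise's x axis; stops at -1.4 and 1.4. It starts at -1.25 to -0.85, always clockwise of the long mark. The ring (radius 60 mm, top 56 mm above the bench) carries small clamp jaws with a brass key, up to 82 mm above the bench. It turns with friction: about 2 to 4 N pushed at the lever post; no spring, it stays where it is left.
- ring: The turning ring with its pointer arm and lever post. Origin on the turning axis, 36 mm above the bench; its own x axis points outwards along the pointer.
- lever_top (a point): Centre of the top of the upright round steel lever post: 13 mm diameter, 78 mm from the ring axis, standing on the pointer arm and turning with the ring; its top is 104 mm above the bench, and the arm at its foot reaches 47 mm above the bench.
- pointer_tip (a point): Outer tip of the thin pointer, 95 mm from the ring axis, 42 mm above the bench, just above the scale's face, 4.5 mm wide; directly outwards of the lever post.
- bolt (a joint): How far the locking tab has been pushed in towards the ring axis (m): 0 at the start, 0.018 fully in against its stop. Friction about 2.5 N, no spring, stays where it is left.
- tab_top (a point): Middle of the top edge of the locking tab, 96 mm above the bench: an upright steel plate 8 mm thick along the vise's x axis, 26 mm wide, 46 mm tall (50 to 96 mm above the bench). It starts 92 mm from the ring axis on the vise's -x side and slides 18 mm along the vise's +x axis. Behind it, further from the ring axis, it is open above 52 mm over the bench.
- padlock: Bystander: loose brass padlock standing upright, 22 x 44 mm, 64 mm high; origin under its centre.
- tin: Bystander: loose aluminium tin, 48 mm diameter, 60 mm high; origin under its centre.
- cylinder_lock: Bystander: loose brass lock cylinder standing on its flange, 42 mm diameter, 45 mm high; origin under its centre.

How it is judged:
By the outcome, as a careful person would: the job done as asked, in the order asked, and still so for the second after the job is handed in, with the robot touching nothing.
It also fails if it takes over 53 s, if anything falls off the work surface, if the arm or the gripper's body presses on something with over 40 N, if the wrist force passes 120 N, or if a joint passes its speed limit or range.

## Working session

There is one attempt and no reset: what is moved stays moved. The work goes in short steps, Python scripts to look and compute and a tool call to move; the robot and the scene stay as the last step left them, time stands still between calls to the robot, and variables do not carry over. Pictures are saved under pics/ and viewed, about 8 in all and at most 12, crops included, and the job is handed in when it is done.

Besides the shell and the picture viewer there is one more tool, called after "Request:" in YAML: its name, and indented under it one key for each argument. move_arm: Moves the arm, as the interface text tells. Its arguments: {"type":"object","properties":{"motion":{"type":"array"}},"required":["motion"]}

```bash
mkdir -p pics; cat > h.py <<'E'
import numpy as np, cv2
from workcell import *
def cam(p):
    T=np.array(p["camera_from_world"]);K=np.array(p["mtx"]);return T,K
def proj(p,X):
    T,K=cam(p);X=np.atleast_2d(X);c=X@T[:3,:3].T+T[:3,3];c=c*[1,-1,-1];u=c@K.T
    return u[:,:2]/u[:,2:]   # col,row
def unproj(p,col,row,z):
    T,K=cam(p);d=np.linalg.inv(K)@[col,row,1];d=T[:3,:3].T@(d*[1,-1,-1]);o=-T[:3,:3].T@T[:3,3]
    return o+d*(z-o[2])/d[2]
def save(p,n,crop=None,s=1):
    im=cv2.cvtColor(p["color"],cv2.COLOR_RGB2BGR)
    if crop: a,b,c,d=crop; im=im[b:d,a:c]
    cv2.imwrite("pics/"+n,cv2.resize(im,None,fx=s,fy=s,interpolation=cv2.INTER_CUBIC))
Z=dict(vise=0,scale=30,ring=36,lever_top=104,pointer_tip=42,tab_top=96,padlock=0,tin=0,cylinder_lock=0)
E
python3 - <<'E'
from h import *
o=get_obs();print({k:np.round(o[k],3) for k in ('t','ee_pos','orientation','ft_force','width')},tcp_to_grasp)
for n in("top","side"):
    p=get_image(n);save(p,n+"0.png");print(n,p.keys(),np.round(np.linalg.inv(p["camera_from_world"])[:3,3]))
    for l,z in Z.items():
        for m in mark_of(p,l)[:2]:
            r,c=m["location"];print(l,round(m["p"],2),round(c),round(r),np.round(unproj(p,c,r,z),1))
E
```

```text
{'t': np.float64(0.0), 'ee_pos': array([ 210.494, -587.885,  221.9  ]), 'orientation': array([-2.568e+00,  1.808e+00,  2.000e-03]), 'ft_force': array([ 0.806,  0.902, -0.122]), 'width': np.float64(87.428)} 18.700000000000003
top dict_keys(['color', 'mtx', 'camera_from_world', 'shot']) [525.  39. 779.]
vise 0.91 319 213 [617.7  76.6   0. ]
ring 0.91 321 208 [623.   71.6  36. ]
ring 0.16 359 179 [682.3  -4.2  36. ]
lever_top 0.67 355 177 [670.2   7.  104. ]
lever_top 0.67 323 212 [606.1  64.4 104. ]
pointer_tip 0.61 361 179 [680.3  -7.4  42. ]
tab_top 0.64 325 255 [530.7  59.8  96. ]
padlock 0.74 214 186 [674.  299.7   0. ]
tin 0.79 219 238 [563.9 284.6   0. ]
cylinder_lock 0.59 418 216 [ 611.7 -126.1    0. ]
side dict_keys(['color', 'mtx', 'camera_from_world', 'shot']) [ 402. -526.  773.]
vise 0.78 309 221 [620.2  73.7   0. ]
ring 0.71 311 211 [623.4  70.6  36. ]
lever_top 0.88 346 201 [678.5  12.8 104. ]
pointer_tip 0.81 350 228 [681.7  -8.6  42. ]
tab_top 0.76 270 206 [533.9  63.9  96. ]
padlock 0.71 299 152 [677.5 294.4   0. ]
tin 0.84 255 168 [557.3 281.4   0. ]
cylinder_lock 0.58 343 295 [ 615.6 -125.5    0. ]
```

```bash
python3 - <<'E'
from h import *
p=get_image("top");save(p,"top1.png",(180,120,460,320),2.8)
p=get_image("side");save(p,"side1.png",(200,110,440,330),2.6)
E
```

```text
(no output)
```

View pics/top1.png

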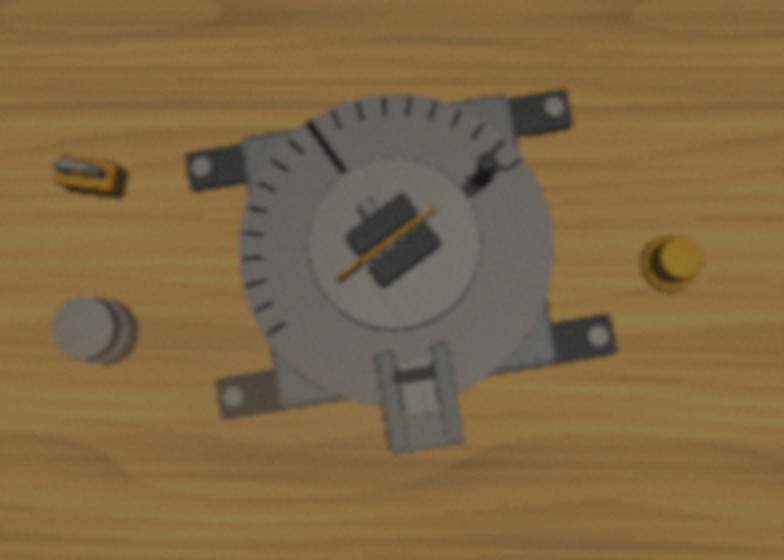

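View pics/side1.png

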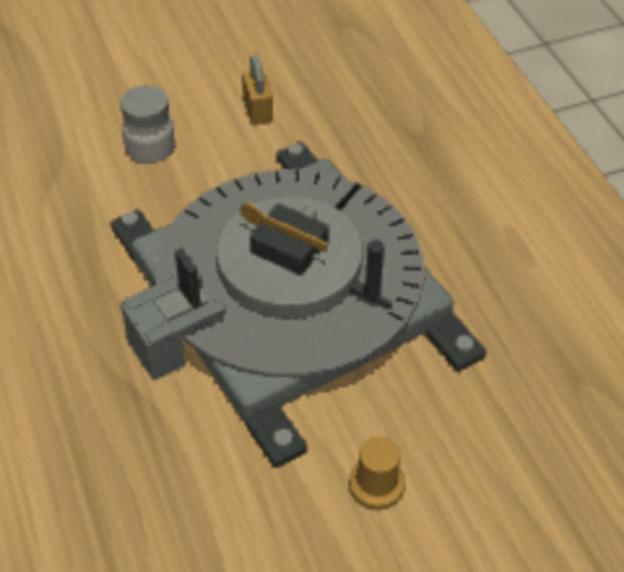

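Top crop: ring centre ~(394,243), long mark (310,123)-(344,171), lever ~(490,165), tab ~(415,375). Next I fit the scale marks, the vise yaw and the lever precisely.

```bash
cat >> h.py <<'E'
from scipy.optimize import minimize
def markfit(p,c0=(622,72),a0=None):
    g=cv2.GaussianBlur(cv2.cvtColor(p["color"],cv2.COLOR_RGB2GRAY),(0,0),.7).astype(np.float32)
    def samp(x,y,z=36.):
        u=proj(p,np.c_[x.ravel(),y.ravel(),np.full(x.size,z)]).astype(np.float32)
        return cv2.remap(g,u[:,:1],u[:,1:],cv2.INTER_CUBIC).ravel()
    def sc(v):
        cx,cy,a=v;s=0
        for k in range(-9,10):
            b=a+k*np.pi/18;r=np.arange(66,111,2.) if k==0 else np.arange(99,111,2.)
            w=4.5 if k==0 else 1
            P=lambda d:samp(cx+r*np.cos(b)-d*np.sin(b),cy+r*np.sin(b)+d*np.cos(b))
            s+=np.minimum(np.minimum(P(0)-.5*(P(6)+P(-6)),0),0).mean()*w
        return s
    best=min((minimize(sc,(*c0,a),method="Nelder-Mead",options=dict(initial_simplex=np.array([[*c0,a],[c0[0]+4,c0[1],a],[c0[0],c0[1]+4,a],[*c0,a+.06]]))) for a in (np.arange(.3,1.2,.1) if a0 is None else [a0])),key=lambda r:r.fun)
    return best.x,best.fun
E
python3 - <<'E'
from h import *
for n in("top","side"):
    p=get_image(n);x,f=markfit(p);print(n,np.round(x,3),round(f,1))
    for l in("lever_top","pointer_tip","tab_top"):
        for m in mark_of(p,l)[:1]:
            r,c=m["location"];X=unproj(p,c,r,Z[l]);d=X[:2]-x[:2];print(l,np.round(X,1),"r",np.round(np.hypot(*d),1),"ang",np.round(np.arctan2(d[1],d[0]),3))
    for l in ("padlock","tin","cylinder_lock"): print(l,recognise(p,l)[:1])
E
```

```text
top [6.2333e+02 7.1687e+01 6.1400e-01] -610.0
lever_top [669.1   7.7 104. ] r 78.6 ang -0.95
pointer_tip [677.   -7.4  42. ] r 95.6 ang -0.974
tab_top [532.2  54.6  96. ] r 92.7 ang -2.956
padlock [{'bbox': [213.0, 185.4, 26.8, 17.1], 'p': 0.64}]
tin [{'bbox': [212.3, 235.8, 26.8, 25.4], 'p': 0.67}]
cylinder_lock [{'bbox': [420.6, 214.6, 23.7, 21.1], 'p': 0.64}]
side [6.24047e+02 7.07100e+01 6.13000e-01] -874.5
lever_top [672.2   7.8 104. ] r 79.2 ang -0.918
pointer_tip [682.5  -2.9  42. ] r 94.0 ang -0.899
tab_top [524.1  62.9  96. ] r 100.3 ang -3.064
padlock [{'bbox': [298.4, 144.7, 15.5, 26.2], 'p': 0.58}]
tin [{'bbox': [256.1, 157.5, 23.1, 28.2], 'p': 0.92}]
cylinder_lock [{'bbox': [346.2, 291.2, 24.5, 27.3], 'p': 0.96}]
```

Request:
move_arm:
  motion:
    - [24,32,0,0,0,0,0]
    - [48,64,0,0,0,0,0]
    - [72,96,0,0,0,0,0]
    - [96,128,0,0,0,0,0]
    - [120,160,0,0,0,0,0]

```text
t: 2.22
ee_pos: [331.4, -426.9, 222.8]
orientation: [2.568, -1.81, 0.0]
ft_force: [0.6, -0.2, 0.1]
width: 58.0
```

Request:
move_arm:
  motion:
    - [24,32,0,0,0,0,0]
    - [48,64,0,0,0,0,0]
    - [72,96,0,0,0,0,0]
    - [96,128,0,0,0,0,0]
    - [120,160,0,0,0,0,0]

```text
t: 2.63
ee_pos: [451.6, -266.7, 223.0]
orientation: [-2.569, 1.809, -0.001]
ft_force: [0.0, -1.1, 0.0]
width: 24.8
```

Request:
move_arm:
  motion:
    - [24,32,0,0,0,0,0]
    - [48,64,0,0,0,0,0]
    - [72,96,0,0,0,0,0]
    - [96,128,0,0,0,0,0]
    - [120,160,0,0,0,0,0]

```text
t: 3.05
ee_pos: [571.6, -106.5, 222.9]
orientation: [-2.569, 1.809, -0.001]
ft_force: [0.4, 0.0, -0.5]
width: 0.1
```

Request:
move_arm:
  motion:
    - [24,32,0,0,0,0,0]
    - [48,64,0,0,0,0,0]
    - [75,100,0,0,0,-0.05,0]
    - [75,100,0,0,0,-0.05,0]
    - [75,100,0,0,0,-0.05,0]

```text
t: 3.47
ee_pos: [646.6, -6.3, 222.3]
orientation: [-2.526, 1.868, -0.0]
ft_force: [-1.1, 0.3, 0.0]
width: 0.2
```

Request:
move_arm:
  motion:
    - [0,0,-40,0,0,0,0]
    - [0,0,-80,0,0,0,0]
    - [0,0,-115,0,0,0,0]
    - [0,1,-140,0,0,0,0]
    - [0,2,-156,0,0,0,0]

```text
t: 3.88
ee_pos: [642.7, -8.0, 63.4]
orientation: [2.519, -1.872, -0.006]
ft_force: [-0.6, -0.3, 0.4]
width: 0.3
```

```bash
python3 - <<'E'
from h import *
p=get_image("side");save(p,"side2.png",(200,50,440,330),2)
# arc plan from current pose; phi by tool x
o=get_obs();from scipy.spatial.transform import Rotation as R
x=R.from_rotvec(o["orientation"]).as_matrix()[:,0];print(np.round(o["ee_pos"],1),np.arctan2(x[1],x[0]),o["ft_force"])
A=np.array([623.7,71.2])
P=lambda f:A+79*np.array([np.cos(f),np.sin(f)])
s=o["ee_pos"][:2];f0=-1.28
for f in np.arange(-1.20,.41,.08): print(round(f,2),np.round(P(f)-s,1))
E
```

```text
[641.5  -7.7  61.4] -1.2779090028692102 [-0.85928469 -0.26151929 -1.35363042]
-1.2 [10.9  5.3]
-1.12 [16.7  7.8]
-1.04 [22.2 10.8]
-0.96 [27.5 14.2]
-0.88 [32.6 18. ]
-0.8 [37.3 22.2]
-0.72 [41.6 26.8]
-0.64 [45.6 31.7]
-0.56 [49.2 36.9]
-0.48 [52.3 42.4]
-0.4 [55.  48.1]
-0.32 [57.2 54.1]
-0.24 [59.  60.1]
-0.16 [60.2 66.3]
-0.08 [61.  72.6]
0.0 [61.2 78.9]
0.08 [61.  85.2]
0.16 [60.2 91.5]
0.24 [59.  97.7]
0.32 [ 57.2 103.8]
0.4 [ 55.  109.7]
```

View pics/side2.png

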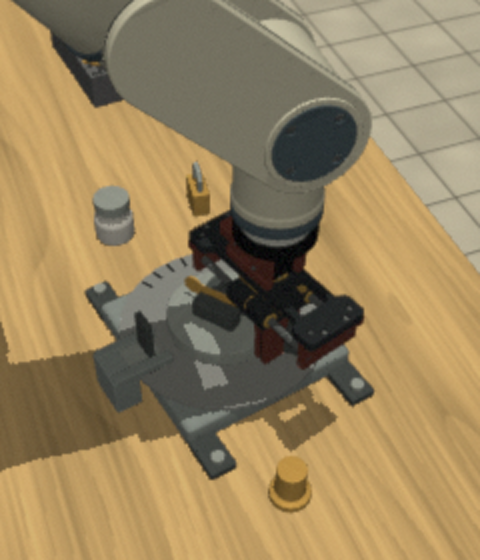

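The side view shows the closed fingers low, just clockwise of the lever, clear of the ring and bystanders. Pushing along the arc.

Request:
move_arm:
  motion:
    - [4,1,3,0,0,0,0]
    - [9,3,4,0,0,0.05,0]
    - [13,4.5,4,0,0,0.1,0]
    - [17,6.5,4,0,0,0.16,0]
    - [21,8.5,4,0,0,0.22,0]

```text
t: 4.35
ee_pos: [666.9, 0.9, 72.7]
orientation: [2.715, -1.58, 0.001]
ft_force: [-3.4, -0.8, 0.5]
width: 0.5
```

```bash
python3 - <<'E'
from h import *
A=np.array([623.7,71.2])
P=lambda f,r:A+r*np.array([np.cos(f),np.sin(f)])
s=np.array([666.9,.9])
for k in range(4):
    f=-1.03+.4*k
    b=s if k==0 else P(f,80)
    print([list(np.round(P(f+.08*i,80)-b,1)) for i in range(1,6)])
E
```

```text
[[np.float64(3.3), np.float64(5.2)], [np.float64(8.4), np.float64(9.2)], [np.float64(13.1), np.float64(13.5)], [np.float64(17.5), np.float64(18.2)], [np.float64(21.4), np.float64(23.2)]]
[[np.float64(3.6), np.float64(5.3)], [np.float64(6.7), np.float64(10.9)], [np.float64(9.4), np.float64(16.7)], [np.float64(11.5), np.float64(22.7)], [np.float64(13.3), np.float64(28.9)]]
[[np.float64(1.2), np.float64(6.3)], [np.float64(1.9), np.float64(12.6)], [np.float64(2.1), np.float64(19.0)], [np.float64(1.8), np.float64(25.4)], [np.float64(1.0), np.float64(31.8)]]
[[np.float64(-1.3), np.float64(6.3)], [np.float64(-3.2), np.float64(12.4)], [np.float64(-5.5), np.float64(18.4)], [np.float64(-8.3), np.float64(24.1)], [np.float64(-11.5), np.float64(29.6)]]
```

Request:
move_arm:
  motion:
    - [3,5,-1,0,0,0.09,0]
    - [8.4,9.2,-2,0,0,0.18,0]
    - [13,13.5,-3,0,0,0.26,0]
    - [17.5,18,-3,0,0,0.34,0]
    - [21.4,23,-3,0,0,0.42,0]

```text
t: 4.77
ee_pos: [688.8, 23.9, 70.3]
orientation: [2.985, -0.978, 0.003]
ft_force: [-2.0, -1.9, 2.3]
width: 0.4
```

Request:
move_arm:
  motion:
    - [3.6,5.3,0,0,0,0.08,0]
    - [6.7,10.9,0,0,0,0.16,0]
    - [9.4,16.7,0,0,0,0.24,0]
    - [11.5,22.7,0,0,0,0.32,0]
    - [13.3,28.9,0,0,0,0.4,0]

```text
t: 5.18
ee_pos: [702.1, 52.7, 70.4]
orientation: [3.119, -0.366, 0.002]
ft_force: [-3.0, -2.9, 1.7]
width: 0.2
```

Request:
move_arm:
  motion:
    - [1.2,6.3,0,0,0,0.08,0]
    - [1.9,12.6,0,0,0,0.16,0]
    - [2,19,0,0,0,0.24,0]
    - [1.8,25.4,0,0,0,0.32,0]
    - [1,31.8,0,0,0,0.4,0]

```text
t: 5.6
ee_pos: [703.2, 84.4, 70.4]
orientation: [3.129, 0.261, 0.003]
ft_force: [-2.4, -3.8, 0.2]
width: 0.5
```

Request:
move_arm:
  motion:
    - [-0.8,3.9,0,0,0,0.05,0]
    - [-1.5,6.9,0,0,0,0.09,0]
    - [-2,9,0,0,0,0.12,0]
    - [-2.6,10.6,0,0,0,0.14,0]
    - [-2.6,10.6,0,0,0,0.14,0]

```text
t: 6.02
ee_pos: [700.9, 95.7, 69.9]
orientation: [3.105, 0.475, 0.004]
ft_force: [0.8, -3.2, 2.5]
width: 0.6
```

```bash
cat >> h.py <<'E'
A=np.array([623.7,71.2])
def look(tag,crop=(280,140,420,260),s=5):
    for n in("top","side"):
        p=get_image(n);x,f=markfit(p,A,.614);save(p,n+tag+".png",crop if n=="top" else (240,140,400,280),s);print(n,np.round(x,3),round(f))
        for l in("lever_top","pointer_tip","tab_top"):
            for m in mark_of(p,l)[:1]:
                r,c=m["location"];X=unproj(p,c,r,Z[l]);d=X[:2]-A;print(l,round(m["p"],2),np.round((c,r)),np.round(X[:2],1),"r",np.round(np.hypot(*d),1),"ang",np.round(np.arctan2(d[1],d[0]),3))
    o=get_obs();print(np.round(o["ee_pos"],1),np.round(o["orientation"],3),np.round(o["ft_force"],1),o["t"])
E
python3 -c "
from h import *
look('3')"
```

```text
top [6.22297e+02 7.59980e+01 6.04000e-01] -68
side [6.24012e+02 7.10240e+01 6.11000e-01] -448
lever_top 0.96 [333. 170.] [688.6 107.3] r 74.2 ang 0.508
pointer_tip 0.9 [334. 183.] [701.6 125.1] r 94.7 ang 0.605
tab_top 0.53 [270. 207.] [533.6  60.1] r 90.8 ang -3.019
[700.2  96.4  67.9] [-3.106e+00 -4.740e-01 -1.000e-03] [ 1.1 -2.   2.1] 6.4167
```

View pics/top3.png

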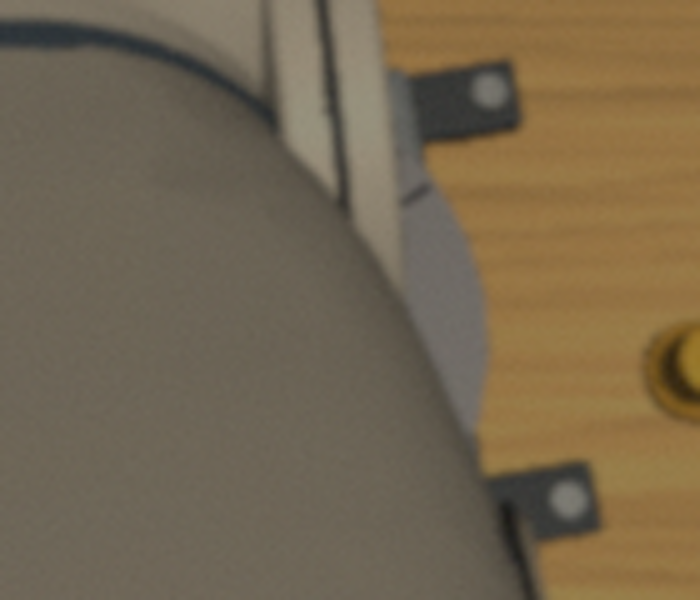

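The top view is blocked by the arm (only the right edge of the disc shows), so I retreat to look.

Request:
move_arm:
  motion:
    - [4,-12,1,0,0,0,0]
    - [4,-14,30,0,0,0,0]
    - [4,-40,60,0,0,0,0]
    - [4,-78,75,0,0,0,0]
    - [4,-118,85,0,0,0,0]

```text
t: 6.83
ee_pos: [704.7, -21.9, 154.9]
orientation: [-3.105, -0.478, -0.004]
ft_force: [0.2, -1.0, -0.6]
width: 0.2
```

Request:
move_arm:
  motion:
    - [0,-40,0,0,0,0,0]
    - [0,-80,0,0,0,0,0]
    - [0,-120,0,0,0,0,0]
    - [0,-150,0,0,0,0,0]
    - [0,-150,0,0,0,0,0]

```text
t: 7.25
ee_pos: [703.0, -178.0, 152.2]
orientation: [3.106, 0.466, -0.001]
ft_force: [-1.0, -0.1, 0.5]
width: 0.5
```

```bash
python3 -c "
from h import *
look('4')"
```

```text
top [6.23529e+02 7.15900e+01 6.14000e-01] -604
lever_top 0.81 [298. 167.] [689.9 111.2] r 77.4 ang 0.543
pointer_tip 0.94 [299. 169.] [700.3 115.1] r 88.3 ang 0.52
tab_top 0.71 [327. 253.] [532.9  56.4] r 92.0 ang -2.98
side [6.24222e+02 7.06550e+01 6.13000e-01] -818
lever_top 0.55 [334. 168.] [692.3 109.2] r 78.4 ang 0.505
pointer_tip 0.64 [336. 184.] [705.2 120.3] r 95.1 ang 0.542
tab_top 0.82 [269. 206.] [532.2  64.9] r 91.8 ang -3.073
[ 703.9 -170.1  152.6] [-3.105 -0.477  0.   ] [ 0.2 -0.7 -0.2] 7.65
```

View pics/top4.png

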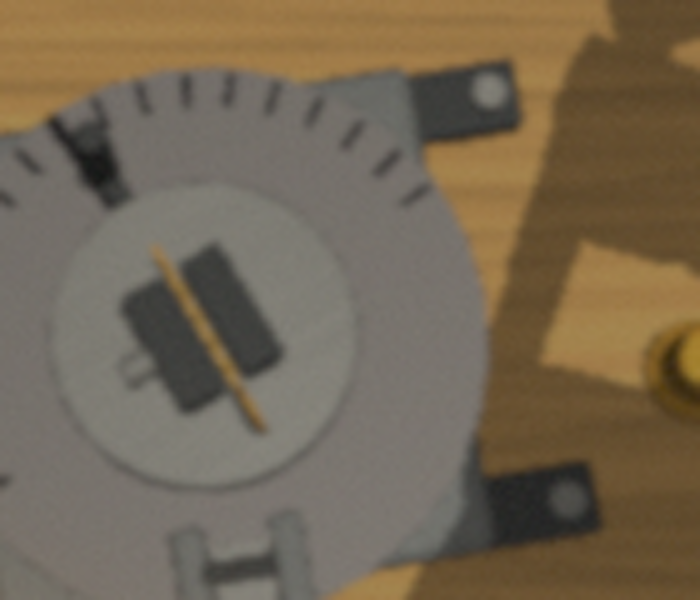

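Top crop: pointer/lever at ~(95,160), about half a division clockwise of the long mark (55,125). About 0.085 rad is left; I go back for a small push.

Request:
move_arm:
  motion:
    - [0,40,0,0,0,0,0]
    - [0,80,0,0,0,0,0]
    - [0,120,0,0,0,0,0]
    - [0,160,0,0,0,0,0]
    - [0,190,0,0,0,0.04,0]

```text
t: 8.07
ee_pos: [703.4, 22.4, 152.9]
orientation: [-3.094, -0.539, -0.0]
ft_force: [0.2, -0.1, 0.1]
width: 0.3
```

Request:
move_arm:
  motion:
    - [0,40,0,0,0,0,0]
    - [0,60,-15,0,0,0,0]
    - [0,62,-50,0,0,0,0]
    - [0,63,-80,0,0,0,0]
    - [0,63,-83,0,0,0.04,0]

```text
t: 8.48
ee_pos: [699.7, 83.3, 64.0]
orientation: [-3.082, -0.602, 0.013]
ft_force: [-1.5, -0.3, -0.5]
width: 0.5
```

Request:
move_arm:
  motion:
    - [-3,11,0,0,0,0,0]
    - [-4,15,0,0,0,0,0]
    - [-5,18,0,0,0,0,0]
    - [-6,20.8,0,0,0,0,0]
    - [-6,20.8,0,0,0,0,0]

```text
t: 8.9
ee_pos: [698.1, 102.9, 70.9]
orientation: [-3.084, -0.598, -0.002]
ft_force: [0.2, -0.3, -0.3]
width: -0.1
```

```bash
python3 -c "
from h import *
look('5')"
```

```text
top [6.23736e+02 7.24610e+01 6.06000e-01] -106
side [6.24079e+02 7.06230e+01 6.14000e-01] -528
lever_top 0.87 [330. 166.] [687.  119.2] r 79.5 ang 0.649
pointer_tip 0.67 [332. 181.] [698.2 131.2] r 95.7 ang 0.678
tab_top 0.59 [269. 207.] [531.7  62.8] r 92.4 ang -3.051
[698.  102.1  69.9] [-3.084e+00 -5.970e-01 -1.000e-03] [-0.2  1.  -0.5] 9.3
```

Request:
move_arm:
  motion:
    - [4,-12,1,0,0,0,0]
    - [4,-14,30,0,0,0,0]
    - [4,-40,60,0,0,0,0]
    - [4,-78,75,0,0,0,0]
    - [4,-118,85,0,0,0,0]

```text
t: 9.72
ee_pos: [703.3, -16.8, 157.6]
orientation: [3.083, 0.601, 0.006]
ft_force: [0.9, 0.4, -0.2]
width: 0.8
```

Request:
move_arm:
  motion:
    - [0,-40,0,0,0,0,0]
    - [0,-80,0,0,0,0,0]
    - [0,-120,0,0,0,0,0]
    - [0,-150,0,0,0,0,0]
    - [0,-150,0,0,0,0,0]

```text
t: 10.13
ee_pos: [701.4, -173.0, 154.9]
orientation: [3.084, 0.589, 0.001]
ft_force: [-1.0, 0.6, -0.1]
width: -0.1
```

```bash
cat >> h.py <<'E'
def rect(p,z,n,c=None):
    # plane z, world frame rotated so that the mark direction is up; 60x90mm at 6px/mm
    a=.614;s=6
    U=np.array([np.cos(a),np.sin(a)]);V=np.array([np.sin(a),-np.cos(a)])
    yy,xx=np.mgrid[0:70*s,0:90*s];r=120-yy/s;t=xx/s-45
    X=A[0]+r*U[0]+t*V[0];Y=A[1]+r*U[1]+t*V[1]
    u=proj(p,np.c_[X.ravel(),Y.ravel(),np.full(X.size,z)]).astype(np.float32).reshape(*X.shape,2)
    im=cv2.remap(p["color"],u[...,0],u[...,1],cv2.INTER_CUBIC);return cv2.cvtColor(im,cv2.COLOR_RGB2BGR)
E
python3 -c "
from h import *
look('6')
ims=[]
for n in ('top','side'):
    im=rect(get_image(n),38,n)
    cv2.line(im,(270,0),(270,30),(0,0,255),1);cv2.line(im,(270,400),(270,420),(0,0,255),1);ims.append(im)
cv2.imwrite('pics/r6.png',cv2.resize(np.hstack(ims),None,fx=.74,fy=.74,interpolation=cv2.INTER_AREA))
"
```

```text
top [6.23237e+02 7.19080e+01 6.13000e-01] -608
lever_top 0.83 [297. 169.] [685.2 113.8] r 74.9 ang 0.606
pointer_tip 0.71 [292. 171.] [695.8 130.4] r 93.3 ang 0.688
tab_top 0.72 [327. 252.] [534.9  56.4] r 90.1 ang -2.977
side [6.24013e+02 7.07470e+01 6.13000e-01] -947
lever_top 0.67 [331. 165.] [690.  121.4] r 83.2 ang 0.648
pointer_tip 0.6 [334. 184.] [699.4 121.2] r 90.7 ang 0.583
tab_top 0.81 [269. 206.] [532.4  63.7] r 91.6 ang -3.059
[ 701.9 -164.4  154.7] [-3.084 -0.601  0.   ] [0.2 0.2 0.1] 10.5333
```

View pics/r6.png

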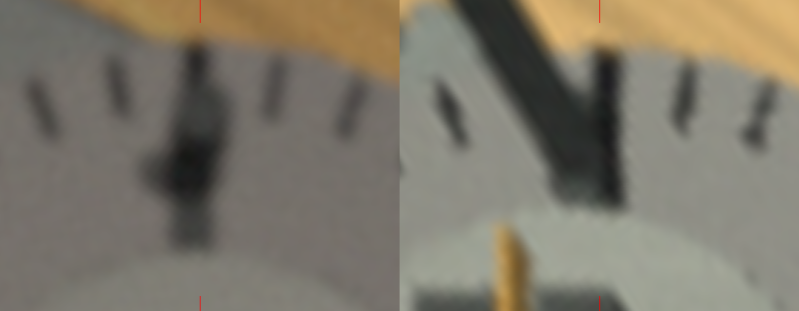

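Rectified views (mark at x≈199 left / 600 right): the pointer is near the mark, and its foot may sit 1-2 mm CCW of it. I'll quantify by fitting the post and pointer silhouettes.

```bash
cat >> h.py <<'E'
def polyscore(g,p,pts,K=8,out=4):
    h=cv2.convexHull((proj(p,pts)*K).astype(np.float32)).astype(np.float32)/K
    def m(hh):
        M=np.zeros((400*K//1,640*K),np.uint8);return M
    x0,y0=np.floor(h.min((0,1))).astype(int)-6;x1,y1=np.ceil(h.max((0,1))).astype(int)+6
    M=np.zeros(((y1-y0)*K,(x1-x0)*K),np.uint8);cv2.fillConvexPoly(M,((h-[x0,y0])*K).astype(np.int32),255)
    D=cv2.dilate(M,cv2.getStructuringElement(2,(out*K+1,out*K+1)))
    f=lambda a:cv2.resize(a,None,fx=1/K,fy=1/K,interpolation=cv2.INTER_AREA)/255.
    i,o=f(M),f(D)-f(M);P=g[y0:y1,x0:x1].astype(float)
    return (P*i).sum()/i.sum()-(P*o).sum()/o.sum()
def postfit(p,C,z0=62,lo=-1.2,hi=1.0):
    g=cv2.cvtColor(p["color"],cv2.COLOR_RGB2GRAY)
    th=np.linspace(0,2*np.pi,24)
    def s(a):
        c=C+78*np.array([np.cos(a),np.sin(a)])
        return polyscore(g,p,np.vstack([np.c_[c[0]+6.5*np.cos(th),c[1]+6.5*np.sin(th),np.full(24,z)] for z in(z0,104.)]))
    aa=np.arange(lo,hi,.005);v=np.array([s(a) for a in aa]);k=v.argmin()
    w=slice(max(0,k-8),k+9);q=np.polyfit(aa[w],v[w],2);return round(aa[k],3),round(-q[1]/2/q[0],3),round(v[k],1)
E
python3 - <<'E'
from h import *
C={'top':np.array([623.4,71.7]),'side':np.array([624.05,70.7])}
for n in('top','side'):
    p=get_image(n);q=dict(p);q["color"]=cv2.cvtColor(cv2.imread(f"pics/{n}0.png"),cv2.COLOR_BGR2RGB)
    for z0 in(50,75):print(n,z0,"start",postfit(q,C[n],z0,-1.2,-.7),"now",postfit(p,C[n],z0,.3,.9))
E
```

```text
top 50 start (np.float64(-0.945), np.float64(-0.944), np.float64(-31.9)) now (np.float64(0.635), np.float64(0.636), np.float64(-33.6))
top 75 start (np.float64(-0.96), np.float64(-0.957), np.float64(-26.1)) now (np.float64(0.63), np.float64(0.632), np.float64(-24.9))
side 50 start (np.float64(-0.88), np.float64(-0.88), np.float64(-43.4)) now (np.float64(0.61), np.float64(0.612), np.float64(-66.6))
side 75 start (np.float64(-0.895), np.float64(-0.895), np.float64(-40.3)) now (np.float64(0.605), np.float64(0.61), np.float64(-72.0))
```

```bash
python3 - <<'E'
from h import *
p=get_image("top");g=np.mean([cv2.cvtColor(get_image("top")["color"],cv2.COLOR_RGB2GRAY).astype(np.float32) for _ in range(5)],0)
C=np.array([623.4,71.7]);a=.6135
U=np.array([np.cos(a),np.sin(a)]);V=np.array([-np.sin(a),np.cos(a)])
t=np.arange(-12,12.1,.5)
def prof(r,z):
    X=C+r*U+t[:,None]*V;u=proj(p,np.c_[X,np.full(len(t),z)]).astype(np.float32)
    return cv2.remap(g,u[:,:1],u[:,1:],1).ravel()
for z,rs in((36,(106,108)),(47,(62,64,66,68,70)),(42,(64,68))):
    for r in rs:
        v=prof(r,z);b=np.interp(t,[-12,12],[np.median(v[:6]),np.median(v[-6:])]);d=np.clip(b-v-8,0,None)
        print(z,r,"lat",round((d*t).sum()/max(d.sum(),1e-6),2),"ang",round((d*t).sum()/max(d.sum(),1e-6)/r,3),np.round(v[::4]).astype(int))
E
```

```text
36 106 lat 0.14 ang 0.001 [112 112 111 107  93  67  44  62  90 106 112 112 112]
36 108 lat 0.19 ang 0.002 [113 113 112 109  95  71  54  65  90 108 111 111 110]
47 62 lat 1.67 ang 0.027 [115 115 116 114 106  95  91  90  91  98 108 112 112]
47 64 lat 1.7 ang 0.027 [114 114 113 110 100  80  72  70  74  86 103 111 113]
47 66 lat 1.64 ang 0.025 [114 114 113 109  96  77  66  65  67  83 102 111 113]
47 68 lat 1.61 ang 0.024 [114 114 113 109  96  77  65  63  69  84 102 113 114]
47 70 lat 1.76 ang 0.025 [114 114 113 110  99  78  62  60  66  83 101 112 114]
42 64 lat 1.47 ang 0.023 [114 114 114 112 100  87  79  80  82  92 106 111 112]
42 68 lat 1.42 ang 0.021 [114 114 113 108  95  74  65  64  70  85 104 112 113]
```

```bash
python3 - <<'E'
from h import *
ims=[]
for n in("top","side"):
    ps=[get_image(n) for _ in range(6)];p=dict(ps[0]);p["color"]=np.mean([q["color"] for q in ps],0).astype(np.uint8)
    C=np.array([623.4,71.7]) if n=="top" else np.array([624.05,70.7])
    c=proj(p,[*(C+88*np.array([np.cos(.6135),np.sin(.6135)])),36])[0]
    x,y=int(c[0]),int(c[1]);k=20;cr=p["color"][y-k:y+k,x-k:x+k]
    im=cv2.cvtColor(cv2.resize(cr,None,fx=10,fy=10,interpolation=cv2.INTER_CUBIC),cv2.COLOR_RGB2BGR)
    im=cv2.convertScaleAbs(im,alpha=1.6)
    def L(a,r0,r1,z,w,col):
        U=np.array([np.cos(a),np.sin(a)]);V=np.array([-U[1],U[0]])
        P=np.array([[*(C+r*U+t*V),z] for r,t in((r0,-w),(r1,-w),(r1,w),(r0,w))])
        q=((proj(p,P)-[x-k,y-k]+.5)*10).astype(int);cv2.polylines(im,[q],True,col,1)
    L(.6135,65,111,36,3,(0,0,255));L(.6135,85,95,42,2.25,(0,255,0));L(.6135,60,85,47,4.5,(255,255,0))
    ims.append(im)
cv2.imwrite("pics/z7.png",np.hstack(ims))
E
```

```text
(no output)
```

View pics/z7.png

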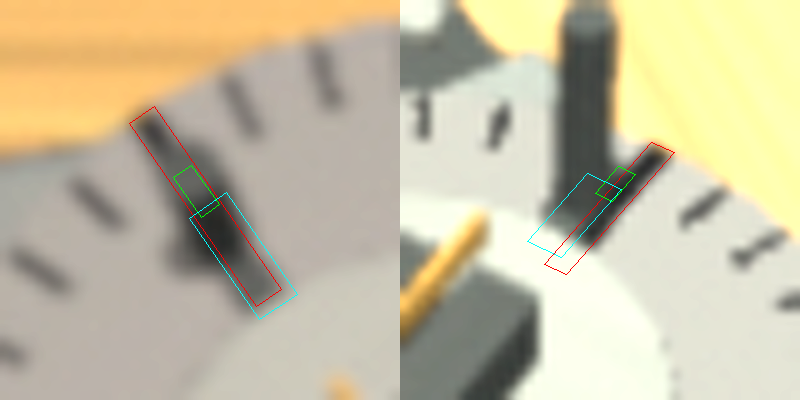

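With the half-pixel offset in my silhouette fit corrected, both views agree: the pointer is at ~0.633, i.e. ~0.02 rad past the mark. I'll nudge it back gently from the other side.

Request:
move_arm:
  motion:
    - [0,40,0,0,0,0.06,0]
    - [0,80,0,0,0,0.12,0]
    - [0,120,0,0,0,0.18,0]
    - [0,160,0,0,0,0.24,0]
    - [-8,200,0,0,0,0.3,0]

```text
t: 12.05
ee_pos: [694.6, 35.9, 154.9]
orientation: [2.958, 1.056, 0.002]
ft_force: [0.1, 0.0, 0.0]
width: 0.5
```

Request:
move_arm:
  motion:
    - [-10,40,0,0,0,0.07,0]
    - [-20,80,0,0,0,0.14,0]
    - [-26,104,0,0,0,0.145,0]
    - [-26,104,0,0,0,0.145,0]
    - [-26,104,0,0,0,0.145,0]

```text
t: 12.47
ee_pos: [667.4, 139.7, 154.8]
orientation: [2.874, 1.268, 0.0]
ft_force: [0.9, -0.1, -0.0]
width: 0.5
```

Request:
move_arm:
  motion:
    - [0,0,-30,0,0,0,0]
    - [0,0,-60,0,0,0,0]
    - [0,0,-78,0,0,0,0]
    - [0,0,-85,0,0,0,0]
    - [0,0,-85,0,0,0,0]

```text
t: 12.88
ee_pos: [666.9, 136.5, 67.6]
orientation: [-2.877, -1.261, 0.005]
ft_force: [-0.2, -0.1, -0.3]
width: 0.4
```

```bash
sed -i 's/h=cv2.convexHull((proj(p,pts)\*K)/h=cv2.convexHull(((proj(p,pts)+.5)*K)/' h.py; python3 - <<'E'
from h import *
C={'top':np.array([623.4,71.7]),'side':np.array([624.05,70.7])}
p=get_image("side")
for z in(50,75):print(postfit(p,C["side"],z,.4,.85))
o=get_obs();print(np.round(o["ee_pos"],1),np.round(o["orientation"],3),np.round(o["ft_force"],1),o["t"])
E
```

```text
(np.float64(0.625), np.float64(0.625), np.float64(-36.9))
(np.float64(0.625), np.float64(0.623), np.float64(-44.3))
[667.9 137.   69.3] [-2.877e+00 -1.262e+00  2.000e-03] [-0.1  0.4 -0.1] 12.9333
```

Request:
move_arm:
  motion:
    - [3,-2.7,0,0,0,0,0]
    - [5,-4.5,0,0,0,0,0]
    - [6.4,-5.9,0,0,0,0,0]
    - [7,-6.4,0,0,0,0,0]
    - [7.4,-6.8,0,0,0,0,0]

```text
t: 13.35
ee_pos: [675.6, 131.6, 70.6]
orientation: [-2.876, -1.263, -0.002]
ft_force: [-1.8, 1.3, 2.4]
width: 0.2
```

Request:
move_arm:
  motion:
    - [0.3,-0.3,0,0,0,0,0]
    - [0.6,-0.6,0,0,0,0,0]
    - [0.9,-0.9,0,0,0,0,0]
    - [1.2,-1.1,0,0,0,0,0]
    - [1.2,-1.1,0,0,0,0,0]

```text
t: 13.77
ee_pos: [676.3, 130.3, 69.6]
orientation: [-2.876, -1.264, 0.0]
ft_force: [-2.7, 1.9, 1.8]
width: 0.7
```

```bash
python3 - <<'E'
from h import *
C={'top':np.array([623.4,71.7]),'side':np.array([624.05,70.7])}
p=get_image("side")
for z in(50,75):print(postfit(p,C["side"],z,.4,.85))
o=get_obs();print(np.round(o["ee_pos"],1),np.round(o["orientation"],3),np.round(o["ft_force"],1),o["t"])
E
```

```text
(np.float64(0.61), np.float64(0.606), np.float64(-24.0))
(np.float64(0.605), np.float64(0.605), np.float64(-25.4))
[676.2 130.4  69.6] [-2.876 -1.264  0.   ] [-1.2  2.5  2.2] 13.8167
```

Request:
move_arm:
  motion:
    - [-9,8,0,0,0,0,0]
    - [-11,10,25,0,0,0,0]
    - [-11,10,60,0,0,-0.05,0]
    - [-11,0,85,0,0,-0.15,0]
    - [-11,-40,88,0,0,-0.25,0]

```text
t: 14.23
ee_pos: [668.2, 94.8, 163.0]
orientation: [3.011, 0.895, 0.014]
ft_force: [1.6, 0.3, 0.3]
width: 0.5
```

Request:
move_arm:
  motion:
    - [0,-40,0,0,0,-0.06,0]
    - [0,-80,0,0,0,-0.12,0]
    - [0,-120,0,0,0,-0.18,0]
    - [0,-160,0,0,0,-0.24,0]
    - [0,-200,0,0,0,-0.3,0]

```text
t: 14.65
ee_pos: [664.7, -111.2, 157.5]
orientation: [3.111, 0.431, -0.0]
ft_force: [-0.6, 0.4, 0.4]
width: 0.7
```

Request:
move_arm:
  motion:
    - [0,-30,0,0,0,-0.06,0]
    - [0,-60,0,0,0,-0.1,0]
    - [0,-80,0,0,0,-0.1,0]
    - [0,-80,0,0,0,-0.1,0]

```text
t: 14.98
ee_pos: [664.8, -193.6, 157.4]
orientation: [3.128, 0.273, 0.0]
ft_force: [-0.1, 0.5, 0.7]
width: 0.8
```

```bash
cat > m.py <<'E'
from h import *
def chk():
    Cs={'top':np.array([623.4,71.7]),'side':np.array([624.05,70.7])}
    for n in("top","side"):
        p=get_image(n);f=markfit(p,Cs[n],.6135);print(n,"mark",np.round(f[0],3),[postfit(p,Cs[n],z,.4,.85)[1] for z in(50,75)],[(l,np.round(np.array(m["location"])[::-1])) for l in("tab_top",) for m in mark_of(p,l)[:1]])
        if n=="top":
            g=np.mean([cv2.cvtColor(get_image("top")["color"],cv2.COLOR_RGB2GRAY).astype(np.float32) for _ in range(3)],0)
            C=Cs[n];a=.6135;U=np.array([np.cos(a),np.sin(a)]);V=np.array([-np.sin(a),np.cos(a)]);t=np.arange(-12,12.1,.5);L=[]
            for r in(62,64,66,68,70):
                u=proj(p,np.c_[C+r*U+t[:,None]*V,np.full(len(t),47)]).astype(np.float32)
                v=cv2.remap(g,u[:,:1],u[:,1:],1).ravel();b=np.interp(t,[-12,12],[np.median(v[:6]),np.median(v[-6:])]);d=np.clip(b-v-8,0,None);L.append((d*t).sum()/max(d.sum(),1e-6)/r)
            print("arm off mark",np.round(L,3))
    o=get_obs();print(np.round(o["ee_pos"],1),np.round(o["orientation"],3),np.round(o["ft_force"],1),o["t"])
E
python3 -c "
from m import *
chk()"
```

```text
top mark [6.23418e+02 7.17100e+01 6.14000e-01] [np.float64(0.621), np.float64(0.617)] [('tab_top', array([327., 256.]))]
arm off mark [0.007 0.003 0.003 0.002 0.002]
side mark [6.24313e+02 7.05010e+01 6.15000e-01] [np.float64(0.607), np.float64(0.606)] [('tab_top', array([269., 207.]))]
[ 665.5 -188.2  157.7] [-3.129 -0.282  0.   ] [0.9 0.2 0.7] 15.3333
```

The pointer is now on the mark (top 0.619, arm offset 0.003, side 0.607, mark 0.614). Now the tab: tool x already lies along the vise x axis.

Request:
move_arm:
  motion:
    - [-22,32,0,0,0,0,0]
    - [-44,64,0,0,0,0,0]
    - [-66,96,0,0,0,0,0]
    - [-88,128,0,0,0,0,0]
    - [-110,160,0,0,0,0,0]

```text
t: 15.75
ee_pos: [554.1, -27.7, 157.8]
orientation: [-3.129, -0.281, -0.0]
ft_force: [0.6, 1.1, 0.4]
width: 0.6
```

Request:
move_arm:
  motion:
    - [-22,32,0,0,0,0,0]
    - [-44,64,0,0,0,0,0]
    - [-56,79,0,0,0,-0.013,0]
    - [-56,79,0,0,0,-0.013,0]
    - [-56,79,0,0,0,-0.013,0]

```text
t: 16.17
ee_pos: [499.3, 50.5, 158.1]
orientation: [3.13, 0.264, 0.001]
ft_force: [1.4, 0.3, 0.4]
width: 0.4
```

```bash
python3 - <<'E'
from h import *
p=get_image("side");save(p,"side8.png",(180,50,440,330),2)
print([(round(m["p"],2),m["location"]) for m in mark_of(p,"tab_top")[:1]],np.round(get_obs()["ee_pos"],1))
E
```

```text
[(0.81, [207.6, 270.3])] [500.5  49.1 158.1]
```

View pics/side8.png

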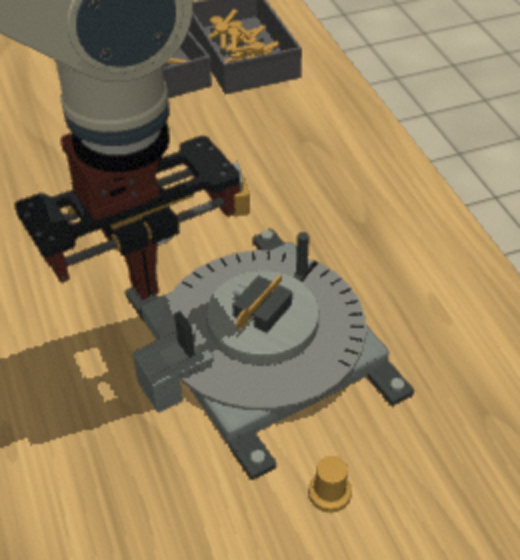

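The side view shows the closed fingertips (150,295) above the bracket behind the tab (185,330), with the lever on the mark. Descending and pushing slowly.

Request:
move_arm:
  motion:
    - [0,0,-30,0,0,0,0]
    - [0,0,-60,0,0,0,0]
    - [0,0,-80,0,0,0,0]
    - [0,0,-88,0,0,0,0]
    - [0,0,-88,0,0,0,0]

```text
t: 16.68
ee_pos: [498.9, 48.3, 67.9]
orientation: [3.131, 0.257, -0.005]
ft_force: [-0.8, -0.0, 0.6]
width: 0.4
```

Request:
move_arm:
  motion:
    - [3,0.5,0,0,0,0,0]
    - [6,1,0,0,0,0,0]
    - [9,1.5,0,0,0,0,0]
    - [12,2,0,0,0,0,0]
    - [15,2.5,0,0,0,0,0]

```text
t: 17.1
ee_pos: [515.5, 51.9, 70.6]
orientation: [3.131, 0.259, 0.003]
ft_force: [0.0, -0.0, -0.6]
width: 0.3
```

Request:
move_arm:
  motion:
    - [2.5,0.4,0,0,0,0,0]
    - [5,0.8,0,0,0,0,0]
    - [7.5,1.2,0,0,0,0,0]
    - [9.5,1.6,0,0,0,0,0]
    - [11,1.8,0,0,0,0,0]

```text
t: 17.52
ee_pos: [525.1, 53.6, 69.6]
orientation: [-3.131, -0.259, 0.001]
ft_force: [-2.4, -0.1, 3.1]
width: 0.5
```

Request:
move_arm:
  motion:
    - [1.5,0.2,0,0,0,0,0]
    - [3,0.5,0,0,0,0,0]
    - [4.5,0.7,0,0,0,0,0]
    - [5.5,0.9,0,0,0,0,0]
    - [6,1,0,0,0,0,0]

```text
t: 17.93
ee_pos: [531.4, 54.7, 69.6]
orientation: [-3.131, -0.259, 0.0]
ft_force: [-2.6, 0.2, 2.6]
width: 0.5
```

Request:
move_arm:
  motion:
    - [0.6,0.1,0,0,0,0,0]
    - [1.2,0.2,0,0,0,0,0]
    - [1.8,0.3,0,0,0,0,0]

```text
t: 18.18
ee_pos: [533.1, 54.9, 69.6]
orientation: [-3.131, -0.259, 0.0]
ft_force: [-2.8, 1.4, 2.0]
width: 0.3
```

Request:
move_arm:
  motion:
    - [0.6,0.1,0,0,0,0,0]
    - [1.2,0.2,0,0,0,0,0]
    - [1.8,0.3,0,0,0,0,0]

```text
t: 18.43
ee_pos: [535.0, 55.3, 69.7]
orientation: [-3.131, -0.259, 0.0]
ft_force: [-3.0, 1.6, 2.4]
width: 0.4
```

Request:
move_arm:
  motion:
    - [0.5,0.1,0,0,0,0,0]
    - [1.0,0.2,0,0,0,0,0]

```text
t: 18.6
ee_pos: [536.0, 55.4, 69.6]
orientation: [-3.131, -0.259, 0.0]
ft_force: [-2.8, 1.1, 1.4]
width: 0.8
```

Request:
move_arm:
  motion:
    - [0.5,0.1,0,0,0,0,0]
    - [1.0,0.2,0,0,0,0,0]

```text
t: 18.77
ee_pos: [537.0, 55.6, 69.6]
orientation: [-3.131, -0.259, 0.0]
ft_force: [-3.3, 1.9, 1.8]
width: 0.2
```

Request:
move_arm:
  motion:
    - [0.5,0.1,0,0,0,0,0]
    - [1.0,0.2,0,0,0,0,0]

```text
t: 18.93
ee_pos: [537.5, 55.7, 69.6]
orientation: [3.131, 0.259, -0.002]
ft_force: [-5.1, 0.9, 4.3]
width: 0.3
```

Request:
move_arm:
  motion:
    - [0.4,0.1,0,0,0,0,0]
    - [0.8,0.1,0,0,0,0,0]

```text
t: 19.1
ee_pos: [537.6, 55.8, 69.6]
orientation: [3.131, 0.259, -0.004]
ft_force: [-8.4, -0.1, 6.3]
width: 0.5
```

At the stop (no motion, force climbing). Backing off and checking.

Request:
move_arm:
  motion:
    - [-6,-1,0,0,0,0,0]
    - [-15,-2.5,0,0,0,0,0]
    - [-18,-3,25,0,0,0,0]
    - [-18,-3,60,0,0,0,0]
    - [-18,-10,90,0,0,0,0]

```text
t: 19.52
ee_pos: [520.2, 46.2, 160.6]
orientation: [-3.131, -0.26, 0.0]
ft_force: [0.3, -0.3, 1.0]
width: 0.6
```

Request:
move_arm:
  motion:
    - [0,-40,0,0,0,0,0]
    - [0,-80,0,0,0,0,0]
    - [0,-120,0,0,0,0,0]
    - [0,-160,0,0,0,0,0]
    - [0,-200,0,0,0,0,0]

```text
t: 19.93
ee_pos: [520.5, -156.1, 160.0]
orientation: [3.13, 0.259, 0.003]
ft_force: [1.4, -0.0, -0.3]
width: 0.7
```

Request:
move_arm:
  motion:
    - [0,-30,0,0,0,0,0]
    - [0,-50,0,0,0,0,0]
    - [0,-50,0,0,0,0,0]
    - [0,-50,0,0,0,0,0]

```text
t: 20.27
ee_pos: [520.4, -205.0, 159.6]
orientation: [3.131, 0.255, 0.001]
ft_force: [0.1, 0.4, 0.2]
width: 0.5
```

```bash
python3 - <<'E'
from m import *
chk()
for n in("top","side"):
    p=get_image(n)
    for l in("tab_top","padlock","tin","cylinder_lock"):
        for m in mark_of(p,l)[:1]:
            r,c=m["location"];print(n,l,np.round(unproj(p,c,r,Z[l]),1))
    save(p,n+"9.png",(180,110,440,300),2)
cv2.imwrite("pics/f9.png",np.vstack([cv2.imread("pics/top9.png")[:300],cv2.imread("pics/side9.png")[:300]]))
E
```

```text
top mark [6.23465e+02 7.16410e+01 6.14000e-01] [np.float64(0.621), np.float64(0.617)] [('tab_top', array([326., 244.]))]
arm off mark [0.007 0.003 0.002 0.003 0.002]
side mark [6.22755e+02 7.20480e+01 6.05000e-01] [np.float64(0.604), np.float64(0.839)] []
[ 520.9 -203.1  159.7] [-3.131 -0.261 -0.   ] [-0.5 -0.   0.5] 20.6167
top tab_top [548.9  59.1  96. ]
top padlock [674.  300.7   0. ]
top tin [561.6 284.3   0. ]
top cylinder_lock [ 615.6 -126.4    0. ]
side tab_top [558.1  68.6  96. ]
side cylinder_lock [ 613.2 -130.2    0. ]
```

View pics/f9.png

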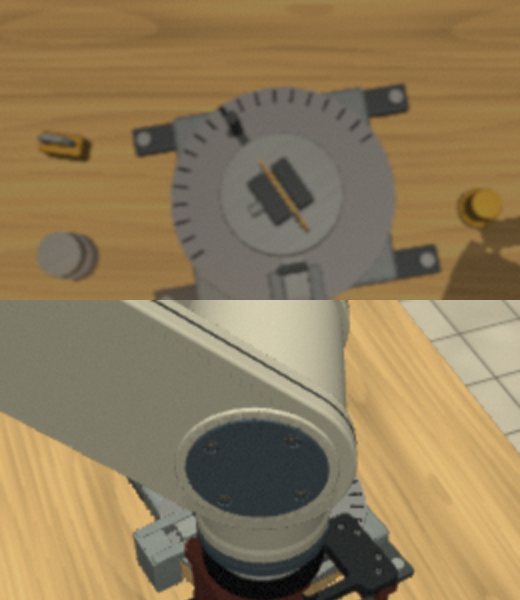

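The top view shows the pointer on the long mark (235,125), the tab moved in (290,270), and the bystanders unmoved. Handing in.

```bash
python3 -c "
from workcell import *
print(close_job())"
```

```text
the job is handed in; nothing more can be done
None
```

I turned the ring to the long mark by pushing the lever post, then pushed the locking tab in to its stop, and handed the job in at about 21 s.

- **Pointer:** My first push went about 0.02 rad past the mark, so I nudged it back from the other side before touching the tab. After the tab push, the top view put the post at 0.617–0.621 rad and the pointer arm 0.002–0.007 rad off the long mark, which is at 0.614.
- **Side view:** The last side picture was blocked by the arm, so its fit there means nothing. Before the tab push the side view gave 0.607 rad.
- **Tab:** In the top view it moved about 17–18 mm (x from 532 to 549 mm). At the end it stopped moving while the force rose from about 3 N to about 10 N, so it is against its stop.
- **Bystanders:** In the last top picture, the padlock, tin and lock cylinder were within about 4 mm of where they were first measured, which is about what the detections scatter by. I saw no contact with them.
- **At hand-in:** The robot was clear of everything.

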